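# Charge the polishing pot and hold its lid down

### The job

Tip all five white polishing balls from the blue handled cup into the open grey pot of the small polisher and stand the empty cup upright back on the bench. Then take the orange lid by its black knob, slide it about over the pot until the spindle finds the blind hole under the knob and the lid drops on, and press it down against the spring until it is fully home and level on the pot's rim. Finish while still holding the lid pressed down - do not let go - and leave the screwdriver, adapter, jar and bottle near by where they are.

Things in the scene. Friction and masses are not known exactly. Their poses are not given: they have to be found in the camera images.
- polisher: Small polisher, fixed: blue round base (152 mm across) with an open grey pot, 130 mm outside, 122 mm inside diameter, floor 35 mm, rim 90 mm above the bench. A dark spindle (16 mm thick) stands inside, a brass locating pin on top: 11 mm thick, its last 5 mm tapering to 8 mm, tip 116 mm above the bench; black sprung collar at the pin's foot. Origin: pot axis at bench height; z up.
- pot_rim (a point): Centre of the pot's mouth, at rim height (90 mm). The spindle and its pin do NOT stand exactly below it: they are off by up to 5 mm in x and 5 mm in y (7 mm in all), differently each time, and their place is not reported: look for the pin in a picture before covering it, or feel for it with the lid.
- collar (a joint): Travel (m) of the black sprung collar (26 mm across) down the spindle. 0: up, its top 98 mm above the bench (8 mm above the rim), pushed up with 6 N; 0.008: level with the rim, 12 N. The lid's own weight does not press it down.
- lid: Orange disc lid, 148 mm across, 6 mm thick, about 280 g, with a black square knob 36 x 36 mm in the middle, its sides along the lid's x and y, from 6 to 41 mm above the underside. Hidden blind hole up its middle from below, 15 mm across, 35 mm deep. Starts on the bench, knob up. Origin at the centre of its underside, z up.
- lid_hole (a point): Mouth of the lid's hole, centre of the underside. Its height above the bench: 116 mm when the lid rides on the pin's tip, 98 mm when it has dropped on and rests on the collar, 90 mm when fully home on the rim.
- cup: Open blue plastic scoop cup, 55 mm tall, flaring from 66 mm across at the foot to 100 mm at the rim, wall 3 mm, floor 4 mm, 80 g, with one flat upright handle tab on its -x side. The five balls lie in its bottom; they roll out freely only once it is tipped some 15 degrees past the horizontal. Origin at the centre of its underside, z up.
- cup_handle (a point): Middle of the cup's handle tab: 68 mm along the cup's -x from its axis, 44 mm above its foot. The tab is 10 mm thick (along the cup's y), 29 mm high (26 to 55 mm above the foot) and ends 92 mm from the cup's axis.
- ball0_center (a point): White ceramic polishing ball, 20 mm across, 14 g; this point is its centre.
- ball1_center (a point): White ceramic polishing ball, 20 mm across, 14 g; this point is its centre.
- ball2_center (a point): White ceramic polishing ball, 20 mm across, 14 g; this point is its centre.
- ball3_center (a point): White ceramic polishing ball, 20 mm across, 14 g; this point is its centre.
- ball4_center (a point): White ceramic polishing ball, 20 mm across, 14 g; this point is its centre.
- adapter: Bystander: metal adapter, a 42 mm disc with a small square block on top, 26 mm tall. Origin at the centre of its underside, z up.
- driver: Bystander: yellow-handled screwdriver, 170 mm long, lying along its x. Origin at the centre of its underside, z up.
- jar: Bystander: amber glass jar, 60 mm across, 85 mm tall. Origin at the centre of its underside, z up.
- bottle: Bystander: white bottle with a yellow cap, 56 mm across, 150 mm tall. Origin at the centre of its underside, z up.
Things that resemble listed ones, but are neither listed nor needed, are in the scene too. Several things have the shape of the lid; the one meant has the colours described above. Leave any turquoise look-alike of the cup alone.

How it is judged:
By the outcome, as a careful person would: the job done as asked, in the order asked, and still so for the second after the job is handed in, while the arm keeps its last pose, push and grip.
It also fails if it takes over 72 s, if anything falls off the work surface, if the arm or the gripper's body presses on something with over 40 N, if the wrist force passes 120 N, or if a joint passes its speed limit or range.

### The arm

A 6-joint arm with a two-finger parallel gripper is mounted at the origin on the work surface. World frame = base frame: x ahead of the robot, y to its left, z up, the work surface at z = 0. Lengths are in mm, angles in degrees, forces in N, time in s.
With the tool pointing down it reaches from about 425 to 1125 mm from the base axis. Payload 14.9 kg.
Tool frame: the origin (TCP) lies between the finger pads; the fingertips stand 11 mm ahead of it and the grasp point (between the pads) lies 8 mm behind it (robot.nose_length is the distance from the TCP to the fingertips, in mm); z points along the fingers, y is the line along which they close (so a half turn about z gives the same grasp; the last joint's range is limited). The gripper opens to 91 mm and grips with 3 to 60 N. Pads are 32 mm wide; open, the fingers measure 118 mm over their backs; the gripper's body (76 mm by 178 mm) begins 60 mm behind the grasp point.
Start: joints at [67.076, 21.709, 99.362, -0, 58.929, -1.908], TCP at [251.049, 653.447, 224.932] pointing down, gripper open.
Joint ranges: [-158.91, 158.91], [-42.39, 125.64], [0.06, 152.35], [-60.88, 240.88], [17.5, 164.5], [-176.32, 176.32]. Speed limits (degrees/s): [108.29, 108.29, 136.94, 180, 180, 180].

### API

Orientations are given as a 3x3 rotation matrix whose columns are the frame's x, y, z axes.
In Python, from station import robot, cams, ticket gives the robot as it stands. The module is installed in compiled form; this text tells all that it offers.
- The arm moves only by the shell command python3 -m pendant 'ROWS' [OPENING]. ROWS is JSON, a list of rows, each an object with "delta_pos": the shift along the tool's x, y, z in cm, a list of three; "twist": the turn, a rotation vector about the tool's x, y, z in degrees, a list of three. In form: [{"delta_pos": [tx, ty, tz], "twist": [wx, wy, wz]}, ...]. A call has 1 to 5 rows; each row shifts and turns the commanded pose from where the row before left it, along the tool's axes as they then stand; what a row does not reach is not made up. A row lasts 1/12 s, in which the tool goes at most 41.7 mm and 7.16 degrees, less where a joint would pass 70% of its speed; a pose out of reach is approached as far as the arm can. A call with a gripper value outside its range is refused whole. OPENING is the opening in per cent of the stroke, from 0 (shut) to 100 (fully open), set as the call begins (- or left out, the last holds). The fingers move at their own pace and stop on an object; the grip force is fixed at half the most. Time passes only in rows, so rows that do not move let the fingers close. It gives the time, the measured TCP pose, the force, the opening and the grip force at its end, in the units of the state.
- robot.get_state(): the state, without advancing time (a new reading comes with each control period).
- cams.capture(name): name is "scene" or "top" or "wrist"; returns (picture, depth): 420x560x3 uint8, red, green, blue; 420x560 float32, mm along the optical axis (not along the pixel's ray), 0 where there is no reading.
- cams.camera_params(name): a dict with "camera_matrix" (3x3 intrinsics, pixels), "k1" (the pictures are not rectified: a ray, as slopes to the right and down, at radius r is drawn at 1 + k1 r^2 times it, then the intrinsics apply), "eye" and "rotation" of the camera in the world. Camera axes: x right, y down, z forward; pixel columns grow to the right and rows downward; lengths in mm; the calibration is good to about 2 mm. A picture is of the moment at which its call begins: read the wrist's pose just before it. camera_params takes no time and is no camera call; for the wrist camera it gives the pose at the moment of the call.
- ticket.sign_off(): hands the job in; it is judged then, once.
The state is a dict: "time_s": time; "joint_positions": joint angles; "dq": joint speeds; "tau": joint torques, N m; "position": TCP position; "ee_rot": TCP orientation; "wrist_force": force on the tool from outside, world axes, zero at the start; "torque": the same for the moment, N m; "gripper_width": opening from 0.0 (shut) to 1.0 (fully open); "gripper_force": force on a finger pad.
Only numpy, scipy, OpenCV 4.12 (cv2) and the standard library are available. Lean on these libraries where they do the work, as an engineer would, in place of code of your own. Each camera call takes 0.05 s, during which the arm holds its last target. There are 200 camera calls.

## Working session

There is one attempt and no reset: what is moved stays moved. The work goes in short steps, Python scripts to look and compute and a shell command to move; the robot and the scene stay as the last step left them, time stands still between calls to the robot, and variables do not carry over. Pictures are saved under pics/ and viewed, at most 10 in all, crops included, and the job is handed in when it is done.

```bash
mkdir -p pics; cat > h.py <<'E'
import numpy as np, cv2
from station import robot, cams, ticket
def cap(n):
    p=cams.camera_params(n); im,d=cams.capture(n); return im,d,p
def ray(p,u,v):
    K=np.array(p['camera_matrix']); x=(u-K[0,2])/K[0,0]; y=(v-K[1,2])/K[1,1]
    a,b=x,y
    for _ in range(10):
        s=1+p['k1']*(a*a+b*b); a,b=x/s,y/s
    return np.array(p['eye'],float), np.array(p['rotation'])@np.array([a,b,1.0])
def onz(p,u,v,z):
    e,r=ray(p,u,v); return e+r*(z-e[2])/r[2]
def dpt(p,u,v,d):
    e,r=ray(p,u,v); return e+r*d
def save(im,n): cv2.imwrite('pics/'+n+'.png',cv2.cvtColor(im,cv2.COLOR_RGB2BGR))
E
python3 - <<'E'
from h import *
for n in('top','scene'):
    im,d,p=cap(n); save(im,n); np.savez('/tmp/'+n+'.npz',im=im,d=d,**{k:np.array(v) for k,v in p.items()})
    print(n,p['eye'],np.round(p['rotation'],3).tolist(),np.round(p['camera_matrix'],1).tolist(),p['k1'])
print(robot.get_state())
E
```

```text
top [ 278.62091235  -16.43543257 1164.58080708] [[-0.05, -0.979, 0.199], [-0.999, 0.049, -0.013], [0.003, -0.2, -0.98]] [[422.5, 0.0, 290.3], [0.0, 422.5, 210.8], [0.0, 0.0, 1.0]] -0.05977090535661601
scene [ 897.82726397  701.55414521 1009.30207251] [[-0.892, 0.333, -0.306], [0.453, 0.66, -0.599], [0.002, -0.673, -0.74]] [[542.6, 0.0, 274.4], [0.0, 542.6, 208.6], [0.0, 0.0, 1.0]] -0.18573329171418734
{'time_s': 0.1, 'joint_positions': array([ 6.70744623e+01,  2.17347460e+01,  9.93911606e+01,  6.59071198e-05,
        5.89278819e+01, -1.90833865e+00]), 'dq': array([-0.08639709, -0.12842005, -0.06304239, -0.09395509, -0.05539142,
        0.04026699]), 'tau': array([ 1.70769697e-03, -7.65032244e+01, -4.35299098e+01,  6.52439101e-02,
        3.98628472e-02, -3.71987198e-05]), 'position': array([250.93501727, 653.12414013, 224.37269635]), 'ee_rot': array([[-9.33472591e-01,  3.58648558e-01, -3.66597044e-04],
       [ 3.58648744e-01,  9.33472191e-01, -8.64249462e-04],
       [ 3.22463229e-05, -9.38232753e-04, -9.99999559e-01]]), 'wrist_force': array([ 0.58761818,  0.60391103, -0.29913869]), 'torque': array([-0.01920148, -0.01860926,  0.0161822 ]), 'gripper_force': 0.0, 'gripper_width': 1.0045842469289699}
```

View pics/top.png

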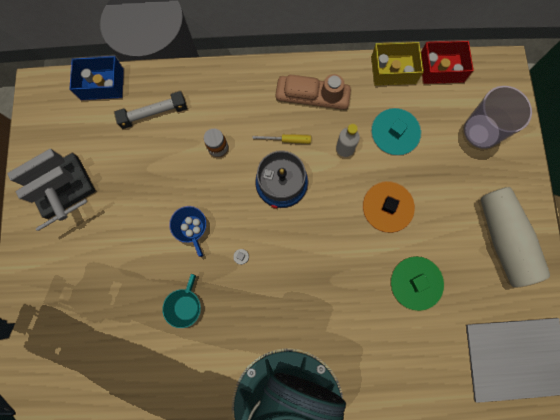

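View pics/scene.png

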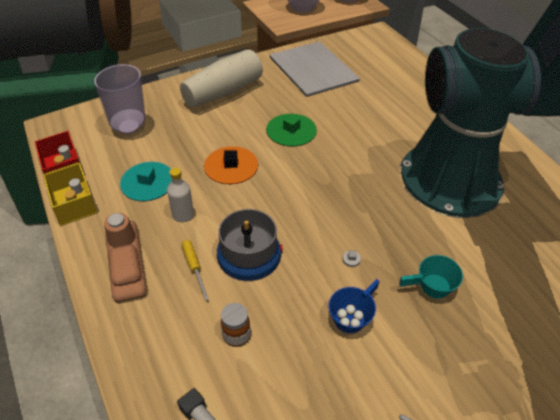

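The top view shows the blue cup with balls at about (188,225), its handle toward (200,252). The polisher is at (282,178) with the pin near (282,173), and the orange lid is at (388,206) with its knob at (390,205). The jar is at (215,142), the bottle at (348,140), the driver at (285,139) and the adapter at (241,257). The scene view agrees.

```bash
cat > m.py <<'E'
from h import *
def big(m,near=None):
    n,l,s,c=cv2.connectedComponentsWithStats(m.astype(np.uint8))
    i=1+np.argmax(s[1:,4]); return l==i
def hsv(im): return cv2.cvtColor(im,cv2.COLOR_RGB2HSV)
def cloud(d,p,m):
    v,u=np.nonzero(m&(d>0)); return np.array([dpt(p,a,b,d[b,a]) for a,b in zip(u,v)])
def circ(P):
    A=np.c_[P[:,:2],np.ones(len(P))]; s=np.linalg.lstsq(A,(P[:,:2]**2).sum(1),rcond=None)[0]
    c=s[:2]/2; return c,np.sqrt(s[2]+c@c)
E
python3 - <<'E'
from m import *
for n in('top','scene'):
    z=np.load('/tmp/'+n+'.npz'); p={k:z[k] for k in('eye','rotation','camera_matrix')}; p['k1']=float(z['k1']); im,d=z['im'],z['d']
    h=hsv(im); H,S,V=[h[...,i].astype(int) for i in range(3)]
    # lid
    m=big((H>5)&(H<18)&(S>200)&(V>120)); P=cloud(d,p,m)
    c=max(cv2.findContours(m.astype(np.uint8),0,1)[0],key=len); (ex,ey),_,_=cv2.fitEllipse(c); print(n,'lid',onz(p,ex,ey,6).round(1),np.median(P[:,2]))
    # knob top: dark inside
    hull=np.zeros(m.shape,np.uint8); cv2.fillPoly(hull,[cv2.convexHull(c)],1)
    k=big((hull>0)&(V<60)); K=cloud(d,p,k); T=K[abs(K[:,2]-41)<8]; print(' knob n',len(T),T.mean(0).round(1) if len(T) else K.mean(0))
    if len(T):
        r=cv2.minAreaRect(T[:,:2].astype(np.float32)); print(' rect',r)
    # blue
    b=(H>105)&(H<125)&(S>150)&(V>60)
    nn,l,s,cc=cv2.connectedComponentsWithStats(b.astype(np.uint8))
    for i in range(1,nn):
        if s[i,4]>60:
            P=cloud(d,p,l==i); print(' blue',s[i],P.mean(0).round(0),P[:,2].max().round(0),P[:,2].min().round(0))
            rim=P[abs(P[:,2]-55)<5]
            if len(rim)>20: 
                print('  rim n',len(rim),circ(rim), 'ext',rim.min(0).round(1),rim.max(0).round(1))
    # polisher rim by depth
    vv,uu=np.nonzero(d>0); E=np.array(p['eye'])
    box=((170,300,150,220) if n=='top' else (200,300,180,300))
    if n=='top': M=np.zeros(d.shape,bool); M[145:215,245:320]=1
    else: M=np.zeros(d.shape,bool); M[200:285,205:295]=1
    P=cloud(d,p,M); R=P[abs(P[:,2]-90)<3]; c,r=circ(R); 
    for _ in range(5):
        e=np.hypot(*(R[:,:2]-c).T); R=R[abs(e-63)<8]; c,r=circ(R)
    print(' pot',c,r,len(R)); Q=P[P[:,2]>101]; print(' pin pts',Q.round(1).tolist()[:12])
E
```

```text
top lid [ 512.3 -308.6    6. ] 6.217330104233952
 knob n 151 [ 512.6 -307.6   40.7]
 rect ((513.2940673828125, -307.86199951171875), (33.06673812866211, 34.53765869140625), 64.34508514404297)
 blue [ 70  56  46  34 408] [951. 525.  31.] 74.0 -1.0
 blue [256 177  51  29 161] [556.  -6.  25.] 31.0 17.0
 blue [170 207  36  49 659] [485. 248.  31.] 60.0 -1.0
  rim n 141 (array([469.17902673, 239.54004928]), np.float64(50.36363769525887)) ext [397.5 197.1  50.1] [529.7 292.7  59.9]
 pot [600.3332566  -11.54090158] 62.72866384573436 206
 pin pts [[602.9, -9.7, 118.1], [603.3, -12.3, 116.5], [603.0, -14.9, 117.0], [601.9, -17.5, 120.3], [600.8, -9.6, 116.5], [600.5, -12.2, 116.7], [601.0, -14.8, 114.9], [600.7, -17.3, 115.5], [600.1, -9.4, 109.6], [597.4, -12.1, 118.2], [596.9, -14.6, 119.3], [598.3, -17.2, 114.4]]
scene lid [ 515.3 -307.3    6. ] 7.493115354191843
 knob n 126 [ 515.9 -304.    41.8]
 rect ((514.7954711914062, -308.1038513183594), (37.02286148071289, 32.21930694580078), 66.87830352783203)
 blue [218 246  62  31 528] [621.  33.  27.] 36.0 17.0
 blue [ 330  280   48   49 1058] [466. 228.  35.] 61.0 1.0
  rim n 207 (array([473.94529084, 243.03924168]), np.float64(49.48300757694373)) ext [402.3 196.6  50. ] [532.9 292.2  59.8]
 pot [600.28583003 -11.59616094] 62.756055018374425 319
 pin pts [[601.5, -18.6, 115.9], [600.3, -16.0, 117.9], [598.2, -15.2, 117.7], [604.7, -17.0, 115.9], [602.9, -15.7, 116.3], [601.7, -13.0, 118.4], [599.4, -12.7, 117.6], [597.3, -12.1, 117.1], [605.0, -16.6, 113.2], [603.7, -14.1, 115.0], [603.4, -9.1, 120.1], [600.2, -11.1, 116.3]]
```

```bash
cat > cup.py <<'E'
from m import *
def cupfit(im,d,p,region=None):
    h=hsv(im); H,S,V=[h[...,i].astype(int) for i in range(3)]
    b=(H>105)&(H<125)&(S>150)&(V>40); P=cloud(d,p,b)
    P=P[np.hypot(P[:,0]-472,P[:,1]-241)<115]
    T=P[(P[:,2]>49)&(P[:,2]<61)]
    c=np.array([472.,241.])
    for _ in range(10):
        e=np.hypot(*(T[:,:2]-c).T); R=T[(abs(e-49)<3.5)]
        # fixed-radius Gauss-Newton
        u=(R[:,:2]-c)/np.hypot(*(R[:,:2]-c).T)[:,None]; c=c+np.linalg.lstsq(u,np.hypot(*(R[:,:2]-c).T)-48.7,rcond=None)[0]
    e=np.hypot(*(T[:,:2]-c).T); Hd=T[(e>55)&(e<95)]; hm=Hd[:,:2].mean(0); a=np.degrees(np.arctan2(*(c-hm)[::-1]))
    print('cup',c.round(1),'n',len(R),'handle',hm.round(1),len(Hd),'heading',a.round(1), 'far',e[e<95].max().round(1))
    t=np.radians(a); print(' handle pt(72)',(c-72*np.array([np.cos(t),np.sin(t)])).round(1))
E
python3 - <<'E'
from cup import *
for n in('top','scene'):
    z=np.load('/tmp/'+n+'.npz'); p={k:z[k] for k in('eye','rotation','camera_matrix')}; p['k1']=float(z['k1']); cupfit(z['im'],z['d'],p)
E
python3 -m pendant '[{"delta_pos":[0,0,0],"twist":[0,3,0]},{"delta_pos":[0,0,0],"twist":[0,3,0]},{"delta_pos":[0,0,0],"twist":[0,3,0]}]' 100
python3 -c "
from h import *
s=robot.get_state();print(s['joint_positions'].round(2),s['position'],s['ee_rot'].round(3).tolist())
p=cams.camera_params('wrist');R=s['ee_rot'];print((R.T@(np.array(p['eye'])-s['position'])).round(1),(R.T@p['rotation']).round(3))"
```

```text
cup [480.  245.3] n 61 handle [413.5 217.5] 41 heading 22.7 far 88.3
 handle pt(72) [413.5 217.6]
cup [471.8 244. ] n 46 handle [470.6 240.8] 69 heading 68.2 far 75.2
 handle pt(72) [445.1 177.2]
time_s: 0.35
position: [250.7, 653.5, 224.7]
ee_rot: [[-0.922, 0.358, -0.148], [0.354, 0.934, 0.057], [0.159, -0.0, -0.987]]
wrist_force: [-0.1, -0.5, -0.1]
gripper_width: 0.999
gripper_force: 0.0
[ 63.76  22.02  99.33  10.54  59.93 -10.65] [250.6965013  653.45908208 224.72791654] [[-0.922, 0.358, -0.148], [0.354, 0.934, 0.057], [0.159, -0.0, -0.987]]
[  80.1   -0.7 -158.1] [[ 0.    -0.961 -0.278]
 [ 1.    -0.     0.   ]
 [-0.    -0.278  0.961]]
```

```bash

python3 -m pendant '[{"delta_pos":[0,0,0],"twist":[0,-4.5,0]},{"delta_pos":[0,0,0],"twist":[0,-4.5,0]},{"delta_pos":[-2.3,-2.6,0],"twist":[0,0,0]},{"delta_pos":[-2.3,-2.6,0],"twist":[0,0,0]},{"delta_pos":[-2.3,-2.6,0],"twist":[0,0,0]}]' >/dev/null
python3 -m pendant '[{"delta_pos":[-2.4,-2.7,0],"twist":[0,0,0]},{"delta_pos":[-2.4,-2.7,0],"twist":[0,0,0]},{"delta_pos":[-2.4,-2.7,0],"twist":[0,0,0]},{"delta_pos":[-2.4,-2.7,0],"twist":[0,0,0]},{"delta_pos":[-2.4,-2.7,0],"twist":[0,0,0]}]' >/dev/null
python3 -m pendant '[{"delta_pos":[-2.4,-2.7,0],"twist":[0,0,0]},{"delta_pos":[-2.4,-2.7,0],"twist":[0,0,0]},{"delta_pos":[-2.4,-2.7,0],"twist":[0,0,0]},{"delta_pos":[-2.4,-2.7,0],"twist":[0,0,0]},{"delta_pos":[-2.3,-2.7,0],"twist":[0,0,0]}]' >/dev/null
python3 -m pendant '[{"delta_pos":[0,0,1],"twist":[0,0,-6.25]},{"delta_pos":[0,0,1],"twist":[0,0,-6.25]},{"delta_pos":[0,0,1],"twist":[0,0,-6.25]},{"delta_pos":[0,0,1],"twist":[0,0,-6.25]},{"delta_pos":[0,0,1],"twist":[0,0,-6.25]}]' >/dev/null
python3 -m pendant '[{"delta_pos":[0,0,0],"twist":[0,0,-6.25]},{"delta_pos":[0,0,0],"twist":[0,0,-6.25]},{"delta_pos":[0,0,0],"twist":[0,0,0]}]'
python3 - <<'E'
from cup import *
print(robot.get_state()['joint_positions'].round(1))
im,d,p=cap('wrist'); save(im,'w1'); cupfit(im,d,p)
E
```

```text
time_s: 2.27
position: [413.5, 218.0, 174.6]
ee_rot: [[-0.92, -0.391, -0.001], [-0.391, 0.92, -0.0], [0.001, -0.0, -1.0]]
wrist_force: [0.1, -0.6, 0.5]
gripper_width: 0.999
gripper_force: 0.0
[ 24.9   4.8 127.2  -0.   48.1 -88.1]
cup [482. 244.] n 378 handle [429.9 224.4] 12 heading 20.6 far 56.5
 handle pt(72) [414.6 218.6]
```

View pics/w1.png

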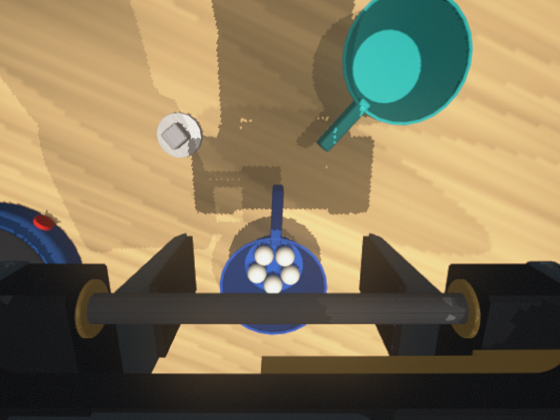

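The wrist view shows the blue cup between the fingers, its handle running from (275,240) to (278,185). The turquoise cup at (405,60) and adapter at (180,134) are clear of the fingers. I'll refine the handle line at z=55.

```bash
python3 - <<'E'
from m import *
im,d,p=cap('wrist'); h=hsv(im); H,S,V=[h[...,i].astype(int) for i in range(3)]
b=(H>105)&(H<128)&(S>120)&(V>30); M=np.zeros(b.shape,bool); M[180:228,260:296]=1; b&=M
s=robot.get_state(); R=s['ee_rot']
for r in (188,195,205,215,225):
    u=np.nonzero(b[r])[0]
    if len(u): 
        q=onz(p,(u.min()+u.max())/2,r,55); print(r,u.min(),u.max(),q.round(1),(R.T@(q-s['position'])).round(1))
v=np.nonzero(b.any(1))[0]; print(v.min(), onz(p,278,v.min(),55))
E
```

```text
Traceback (most recent call last):
ValueError: zero-size array to reduction operation minimum which has no identity
```

```bash
python3 - <<'E'
from m import *
im,d,p=cap('wrist'); h=hsv(im); H,S,V=[h[...,i].astype(int) for i in range(3)]
print(h[205,270:288].tolist())
b=(im[...,2].astype(int)>im[...,0].astype(int)+15); M=np.zeros(b.shape,bool); M[180:232,260:296]=1; b&=M
s=robot.get_state(); R=s['ee_rot']
for r in (188,195,205,215,225):
    u=np.nonzero(b[r])[0]
    if len(u): 
        q=onz(p,(u.min()+u.max())/2,r,55); print(r,u.min(),u.max(),q.round(1),(R.T@(q-s['position'])).round(1))
v=np.nonzero(b.any(1))[0]; print(v.min() if len(v) else 0)
E
```

```text
[[17, 100, 125], [11, 52, 99], [116, 90, 88], [115, 109, 94], [115, 103, 97], [114, 110, 97], [116, 105, 97], [114, 109, 96], [115, 108, 97], [115, 105, 95], [115, 107, 95], [116, 101, 93], [132, 37, 90], [16, 88, 134], [18, 108, 160], [18, 106, 161], [17, 107, 160], [17, 105, 162]]
188 273 281 [394.2 210.6  55. ] [ 20.9   0.5 120. ]
195 272 282 [399.8 212.9  55. ] [ 14.9   0.5 120. ]
205 272 281 [408.  215.9  55. ] [6.1e+00 1.0e-01 1.2e+02]
215 272 281 [416.2 219.3  55. ] [-2.8e+00  1.0e-01  1.2e+02]
225 271 281 [424.7 222.3  55. ] [-11.8  -0.3 120. ]
185
```

```bash

python3 -m pendant '[{"delta_pos":[0.1,0,3],"twist":[0,0,0]},{"delta_pos":[0.1,0,3],"twist":[0,0,0]},{"delta_pos":[0,0,3],"twist":[0,0,0]},{"delta_pos":[0,0,3],"twist":[0,0,0]},{"delta_pos":[0,0,2],"twist":[0,0,0]}]'
python3 -m pendant '[{"delta_pos":[0,0,0],"twist":[0,0,0]},{"delta_pos":[0,0,0],"twist":[0,0,0]},{"delta_pos":[0,0,0],"twist":[0,0,0]},{"delta_pos":[0,0,0],"twist":[0,0,0]},{"delta_pos":[0,0,0],"twist":[0,0,0]}]' 0
python3 -m pendant '[{"delta_pos":[0,0,0],"twist":[0,0,0]},{"delta_pos":[0,0,0],"twist":[0,0,0]},{"delta_pos":[0,0,0],"twist":[0,0,0]},{"delta_pos":[0,0,0],"twist":[0,0,0]},{"delta_pos":[0,0,0],"twist":[0,0,0]}]'
```

```text
time_s: 2.83
position: [411.1, 217.0, 32.8]
ee_rot: [[-0.924, -0.383, -0.001], [-0.383, 0.924, -0.001], [0.001, -0.0, -1.0]]
wrist_force: [-0.1, 0.4, 0.4]
gripper_width: 0.997
gripper_force: 0.0
time_s: 3.25
position: [412.7, 217.8, 36.3]
ee_rot: [[-0.922, -0.386, 0.002], [-0.386, 0.922, 0.001], [-0.002, 0.0, -1.0]]
wrist_force: [-0.1, 0.2, 0.6]
gripper_width: 0.66
gripper_force: 0.0
time_s: 3.67
position: [411.9, 217.4, 35.0]
ee_rot: [[-0.922, -0.386, 0.0], [-0.386, 0.922, 0.0], [-0.0, -0.0, -1.0]]
wrist_force: [0.9, 1.2, -0.5]
gripper_width: 0.303
gripper_force: 0.0
```

```bash

python3 -m pendant '[{"delta_pos":[0,0,0],"twist":[0,0,0]},{"delta_pos":[0,0,0],"twist":[0,0,0]},{"delta_pos":[0,0,0],"twist":[0,0,0]},{"delta_pos":[0,0,0],"twist":[0,0,0]},{"delta_pos":[0,0,0],"twist":[0,0,0]}]'
python3 -m pendant '[{"delta_pos":[0,0,-0.5],"twist":[0,0,0]},{"delta_pos":[0,0,-1],"twist":[0,0,0]},{"delta_pos":[0,0,-1.5],"twist":[0,0,0]},{"delta_pos":[0,0,-1],"twist":[0,0,0]},{"delta_pos":[0,0,0],"twist":[0,0,0]}]'
python3 -c "
from m import *
im,d,p=cap('scene');save(im[200:400,220:500],'s2');print(robot.get_state()['joint_positions'].round(1))"
```

```text
time_s: 4.08
position: [411.9, 217.4, 34.9]
ee_rot: [[-0.922, -0.386, -0.0], [-0.386, 0.922, -0.0], [0.0, -0.0, -1.0]]
wrist_force: [0.3, -0.3, -0.9]
gripper_width: 0.108
gripper_force: 30.0
time_s: 4.5
position: [413.0, 217.9, 77.2]
ee_rot: [[-0.922, -0.386, 0.003], [-0.386, 0.922, 0.001], [-0.003, 0.0, -1.0]]
wrist_force: [1.4, 0.2, -0.7]
gripper_width: 0.108
gripper_force: 30.0
[ 25.   15.5 128.9  -0.   35.5 -87.8]
```

View pics/s2.png

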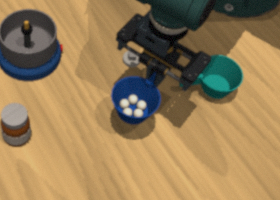

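```bash

python3 -m pendant '[{"delta_pos":[0,0,-2],"twist":[0,0,0]},{"delta_pos":[0,0,-3.3],"twist":[0,0,0]},{"delta_pos":[0,0,-3.5],"twist":[0,0,0]},{"delta_pos":[0,0,-3.5],"twist":[0,0,0]},{"delta_pos":[0,0,-2.5],"twist":[0,0,0]}]' >/dev/null
python3 -m pendant '[{"delta_pos":[-1,-1.3,0],"twist":[0,0,0]},{"delta_pos":[-1.7,-2.3,0],"twist":[0,0,0]},{"delta_pos":[-1.8,-2.5,0],"twist":[0,0,0]},{"delta_pos":[-1.8,-2.5,0],"twist":[0,0,0]},{"delta_pos":[-1.8,-2.5,0],"twist":[0,0,0]}]' >/dev/null
python3 -m pendant '[{"delta_pos":[-1.8,-2.5,0],"twist":[0,0,0]},{"delta_pos":[-1.8,-2.5,0],"twist":[0,0,0]},{"delta_pos":[-1.8,-2.5,0],"twist":[0,0,0]},{"delta_pos":[-1.7,-2.3,0],"twist":[0,0,0]},{"delta_pos":[-1.3,-1.4,0],"twist":[0,0,0]}]'
for i in 1; do
python3 -m pendant '[{"delta_pos":[0,0,0],"twist":[0,0,4.7]},{"delta_pos":[0,0,0],"twist":[0,0,6]},{"delta_pos":[0,0,0],"twist":[0,0,6]},{"delta_pos":[0,0,0],"twist":[0,0,6]},{"delta_pos":[0,0,0],"twist":[0,0,6]}]' >/dev/null
python3 -m pendant '[{"delta_pos":[0,0,0],"twist":[0,0,6]},{"delta_pos":[0,0,0],"twist":[0,0,6]},{"delta_pos":[0,0,0],"twist":[0,0,6]},{"delta_pos":[0,0,0],"twist":[0,0,6]},{"delta_pos":[0,0,0],"twist":[0,0,6]}]' >/dev/null
python3 -m pendant '[{"delta_pos":[0,0,0],"twist":[0,0,6]},{"delta_pos":[0,0,0],"twist":[0,0,6]},{"delta_pos":[0,0,0],"twist":[0,0,6]},{"delta_pos":[0,0,0],"twist":[0,0,6]},{"delta_pos":[0,0,0],"twist":[0,0,6]}]' >/dev/null
python3 -m pendant '[{"delta_pos":[0,0,0],"twist":[0,0,6]},{"delta_pos":[0,0,0],"twist":[0,0,6]},{"delta_pos":[0,0,0],"twist":[0,0,6]},{"delta_pos":[0,0,0],"twist":[0,0,6]},{"delta_pos":[0,0,0],"twist":[0,0,6]}]' >/dev/null
python3 -m pendant '[{"delta_pos":[0,0,0],"twist":[0,0,6]},{"delta_pos":[0,0,0],"twist":[0,0,6]},{"delta_pos":[0,0,0],"twist":[0,0,6]},{"delta_pos":[0,0,0],"twist":[0,0,6]},{"delta_pos":[0,0,0],"twist":[0,0,0]}]'
done
python3 -c "
from m import *
im,d,p=cap('scene');save(im[100:400,120:500],'s3');print(robot.get_state()['joint_positions'].round(1))
from m import *
z=np.load('/tmp/top.npz');im,d=z['im'],z['d'];p={k:z[k] for k in('eye','rotation','camera_matrix')};p['k1']=float(z['k1'])
print('bottle',onz(p,351,130,150),'jar',onz(p,214,135,85))"
```

```text
time_s: 5.8
position: [651.8, 73.8, 222.0]
ee_rot: [[-0.923, -0.386, -0.001], [-0.386, 0.923, -0.0], [0.001, -0.0, -1.0]]
wrist_force: [-0.7, -0.6, -1.7]
gripper_width: 0.105
gripper_force: 30.0
time_s: 7.88
position: [650.0, 75.4, 222.1]
ee_rot: [[0.504, 0.864, -0.001], [0.864, -0.504, 0.0], [-0.0, -0.001, -1.0]]
wrist_force: [0.2, -0.0, -0.7]
gripper_width: 0.109
gripper_force: 30.0
[  4.6  17.9 104.9   0.   57.2  34.5]
bottle [ 688.3333583  -196.18710981  150.        ] jar [718.51547481 165.22404433  85.        ]
```

View pics/s3.png

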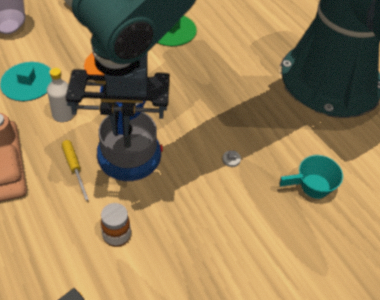

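```bash

python3 -m pendant '[{"delta_pos":[0,0,0],"twist":[0,4,0]},{"delta_pos":[0,0,0],"twist":[0,6,0]},{"delta_pos":[0,0,0],"twist":[0,6,0]},{"delta_pos":[0,0,0],"twist":[0,6,0]},{"delta_pos":[0,0,0],"twist":[0,6,0]}]'
python3 -m pendant '[{"delta_pos":[0,0,0],"twist":[0,6,0]},{"delta_pos":[0,0,0],"twist":[0,6,0]},{"delta_pos":[0,0,0],"twist":[0,6,0]},{"delta_pos":[0,0,0],"twist":[0,4,0]},{"delta_pos":[0,0,0],"twist":[0,0,0]}]'
python3 -c "
from m import *
im,d,p=cap('wrist');save(im,'w2');print(robot.get_state()['joint_positions'].round(1))"
```

```text
time_s: 8.35
position: [650.6, 75.2, 223.4]
ee_rot: [[0.436, 0.868, 0.239], [0.765, -0.497, 0.409], [0.474, 0.004, -0.881]]
wrist_force: [-0.4, 0.7, -1.1]
gripper_width: 0.108
gripper_force: 30.0
time_s: 8.77
position: [648.9, 74.5, 220.7]
ee_rot: [[0.32, 0.867, 0.383], [0.556, -0.499, 0.665], [0.767, -0.0, -0.642]]
wrist_force: [-1.6, -0.4, -1.9]
gripper_width: 0.111
gripper_force: 30.0
[-12.3  17.1 118.   68.2  51.7 -30.9]
```

View pics/w2.png

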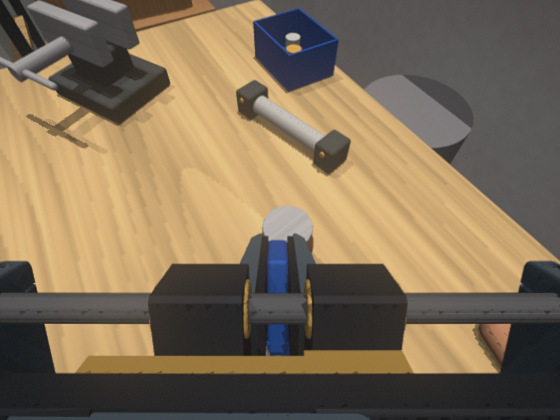

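```bash

python3 -m pendant '[{"delta_pos":[-0.2,0,0.1],"twist":[0,5,0]},{"delta_pos":[-0.2,0,0.1],"twist":[0,5,0]},{"delta_pos":[-0.2,0,0.1],"twist":[0,5,0]},{"delta_pos":[-0.2,0,0.1],"twist":[0,5,0]},{"delta_pos":[0,0,0],"twist":[0,0,0]}]'
python3 -m pendant '[{"delta_pos":[-0.1,0,-0.6],"twist":[0,3,0]},{"delta_pos":[-0.1,0,-0.6],"twist":[0,3,0]},{"delta_pos":[0,0,-0.6],"twist":[0,3,0]},{"delta_pos":[0,0,-0.6],"twist":[0,3,0]},{"delta_pos":[0.1,0,-0.6],"twist":[0,3,0]}]'
python3 -c "
from m import *
im,d,p=cap('top');save(im[120:250,200:340],'t2');print(robot.get_state()['joint_positions'].round(1))"
```

```text
time_s: 9.23
position: [648.7, 75.0, 211.7]
ee_rot: [[0.173, 0.867, 0.467], [0.295, -0.498, 0.815], [0.94, -0.003, -0.342]]
wrist_force: [-1.4, 0.9, -3.5]
gripper_width: 0.11
gripper_force: 30.0
time_s: 9.65
position: [635.2, 49.7, 220.8]
ee_rot: [[0.044, 0.868, 0.494], [0.079, -0.496, 0.865], [0.996, 0.001, -0.09]]
wrist_force: [0.4, -1.0, -1.3]
gripper_width: 0.107
gripper_force: 30.0
[-21.4  30.7 120.5  94.9  81.6 -61.2]
```

```bash

python3 -m pendant '[{"delta_pos":[0.1,0,-0.6],"twist":[0,3,0]},{"delta_pos":[0.1,0,-0.6],"twist":[0,3,0]},{"delta_pos":[0.15,0,-0.6],"twist":[0,3,0]},{"delta_pos":[0.2,0,-0.6],"twist":[0,3,0]},{"delta_pos":[0.2,0,-0.6],"twist":[0,3,0]}]'
python3 -m pendant '[{"delta_pos":[0.2,0,-0.6],"twist":[0,3,0]},{"delta_pos":[0.2,0,-0.6],"twist":[0,3,0]},{"delta_pos":[0.2,0,-0.5],"twist":[0,3,0]},{"delta_pos":[0.2,0,-0.5],"twist":[0,3,0]},{"delta_pos":[0,0,0],"twist":[0,0,0]}]'
python3 - <<'E'
from m import *
print(robot.get_state()['joint_positions'].round(1))
im,d,p=cap('scene'); im2,_,_=cap('top')
a=cv2.resize(im[170:310,180:330],None,fx=2.6,fy=2.6); b=cv2.resize(im2[110:250,200:350],None,fx=2.6,fy=2.6)
save(np.hstack([a,b]),'p1')
E
```

```text
time_s: 10.12
position: [620.3, 23.9, 227.8]
ee_rot: [[-0.085, 0.869, 0.488], [-0.148, -0.495, 0.856], [0.985, 0.0, 0.171]]
wrist_force: [0.1, 0.1, -1.1]
gripper_width: 0.114
gripper_force: 30.0
time_s: 10.53
position: [608.5, 3.9, 229.0]
ee_rot: [[-0.183, 0.869, 0.459], [-0.325, -0.494, 0.806], [0.928, -0.002, 0.372]]
wrist_force: [-0.9, 1.0, -1.5]
gripper_width: 0.106
gripper_force: 30.0
[-25.1  43.3 118.2 101.5 109.2 -70.3]
```

View pics/p1.png

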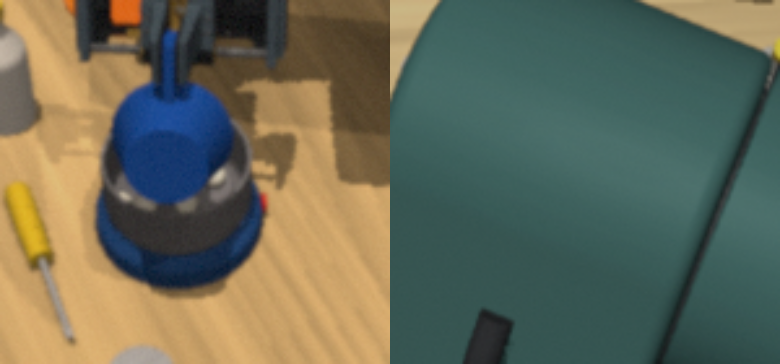

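The cup is inverted over the pot, with balls visible inside it at (125,200) and (220,180). I'll tip further so every ball comes out, then retrace the path.

```bash

python3 -m pendant '[{"delta_pos":[0.2,0,-0.5],"twist":[0,3,0]},{"delta_pos":[0.2,0,-0.5],"twist":[0,3,0]},{"delta_pos":[0.2,0,-0.5],"twist":[0,3,0]},{"delta_pos":[0.2,0,-0.5],"twist":[0,3,0]},{"delta_pos":[0,0,0],"twist":[0,0,0]}]'
python3 -m pendant '[{"delta_pos":[0,0,0],"twist":[0,0,0]},{"delta_pos":[0,0,0],"twist":[0,0,0]},{"delta_pos":[0,0,0],"twist":[0,0,0]},{"delta_pos":[0,0,0],"twist":[0,0,0]},{"delta_pos":[0,0,0],"twist":[0,0,0]}]' >/dev/null
python3 -m pendant '[{"delta_pos":[0.6,0,0.6],"twist":[0,-5,0]},{"delta_pos":[0.6,0,1],"twist":[0,-5,0]},{"delta_pos":[0.6,0,1],"twist":[0,-5,0]},{"delta_pos":[0.6,0,1],"twist":[0,-5,0]},{"delta_pos":[0.6,0,1],"twist":[0,-5,0]}]'
python3 - <<'E'
from m import *
im,d,p=cap('scene')
a=cv2.resize(im[170:310,180:330],None,fx=4,fy=4); save(a,'p2')
E
```

```text
time_s: 11.05
position: [597.8, -15.0, 227.6]
ee_rot: [[-0.277, 0.868, 0.413], [-0.485, -0.497, 0.72], [0.83, -0.001, 0.558]]
wrist_force: [-0.5, 0.7, -1.2]
gripper_width: 0.106
gripper_force: 30.0
time_s: 11.88
position: [612.6, 9.8, 273.4]
ee_rot: [[-0.076, 0.866, 0.495], [-0.131, -0.501, 0.856], [0.988, -0.0, 0.152]]
wrist_force: [0.1, 0.7, -0.5]
gripper_width: 0.108
gripper_force: 30.0
```

View pics/p2.png

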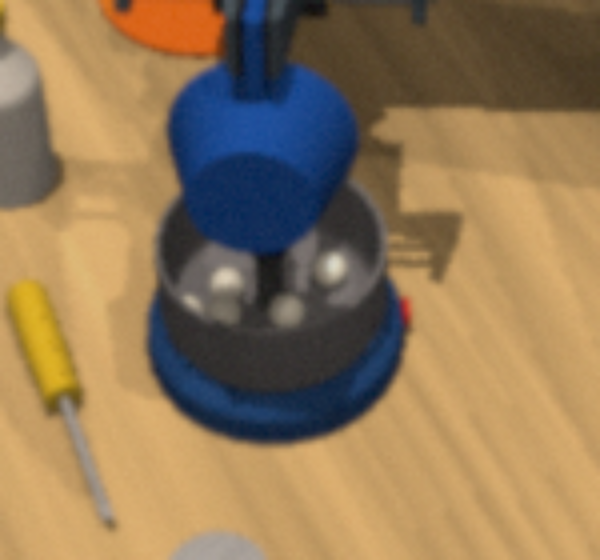

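All five balls are in the pot, at (225,282), (190,303), (225,308), (288,310) and (333,268). Next I'll right the cup and return it to its old spot.

```bash

python3 -m pendant '[{"delta_pos":[0,0,0],"twist":[0,-6,0]},{"delta_pos":[0,0,0],"twist":[0,-6.5,0]},{"delta_pos":[0,0,0],"twist":[0,-6.5,0]},{"delta_pos":[0,0,0],"twist":[0,-6.5,0]},{"delta_pos":[0,0,0],"twist":[0,-6.5,0]}]' >/dev/null
python3 -m pendant '[{"delta_pos":[0,0,0],"twist":[0,-6.5,0]},{"delta_pos":[0,0,0],"twist":[0,-6.5,0]},{"delta_pos":[0,0,0],"twist":[0,-6.5,0]},{"delta_pos":[0,0,0],"twist":[0,-6.5,0]},{"delta_pos":[0,0,0],"twist":[0,-6.5,0]}]'
python3 -m pendant '[{"delta_pos":[0,0,0],"twist":[0,-6.5,0]},{"delta_pos":[0,0,0],"twist":[0,-6.5,0]},{"delta_pos":[0,0,0],"twist":[0,-6.5,0]},{"delta_pos":[0,0,0],"twist":[0,-6.5,0]},{"delta_pos":[0,0,0],"twist":[0,-6.5,0]}]'
python3 -m pendant '[{"delta_pos":[0,0,0],"twist":[0,0,0]}]'
```

```text
time_s: 12.77
position: [612.5, 9.7, 273.6]
ee_rot: [[0.413, 0.866, 0.282], [0.716, -0.5, 0.487], [0.562, 0.001, -0.827]]
wrist_force: [-0.5, -0.3, -1.8]
gripper_width: 0.107
gripper_force: 30.0
time_s: 13.18
position: [612.6, 9.8, 273.6]
ee_rot: [[0.5, 0.866, 0.016], [0.866, -0.5, 0.024], [0.029, 0.001, -1.0]]
wrist_force: [-0.1, -0.0, -1.5]
gripper_width: 0.108
gripper_force: 30.0
time_s: 13.27
position: [613.2, 11.4, 273.2]
ee_rot: [[0.497, 0.868, 0.014], [0.867, -0.497, 0.025], [0.029, 0.0, -1.0]]
wrist_force: [0.4, 1.0, -0.8]
gripper_width: 0.109
gripper_force: 30.0
```

```bash

python3 -m pendant '[{"delta_pos":[0,0,0],"twist":[0,-1.65,0]},{"delta_pos":[0.5,-1.8,0],"twist":[0,0,0]},{"delta_pos":[0.9,-3,0],"twist":[0,0,0]},{"delta_pos":[0.9,-3.2,0],"twist":[0,0,0]},{"delta_pos":[0.9,-3.2,0],"twist":[0,0,0]}]' >/dev/null
python3 -m pendant '[{"delta_pos":[0.9,-3.2,0],"twist":[0,0,0]},{"delta_pos":[0.9,-3.2,0],"twist":[0,0,0]},{"delta_pos":[0.9,-3.2,0],"twist":[0,0,0]},{"delta_pos":[0.9,-3.2,0],"twist":[0,0,0]},{"delta_pos":[0.9,-3.2,0],"twist":[0,0,0]}]' >/dev/null
python3 -m pendant '[{"delta_pos":[0.2,-0.6,0],"twist":[0,0,-4]},{"delta_pos":[0,0,0],"twist":[0,0,-6]},{"delta_pos":[0,0,0],"twist":[0,0,-6]},{"delta_pos":[0,0,0],"twist":[0,0,-6]},{"delta_pos":[0,0,0],"twist":[0,0,-6]}]' 
python3 -m pendant '[{"delta_pos":[0,0,0],"twist":[0,0,-6]},{"delta_pos":[0,0,0],"twist":[0,0,-6]},{"delta_pos":[0,0,0],"twist":[0,0,-6]},{"delta_pos":[0,0,0],"twist":[0,0,-6]},{"delta_pos":[0,0,0],"twist":[0,0,-6]}]' >/dev/null
python3 -m pendant '[{"delta_pos":[0,0,1],"twist":[0,0,-6]},{"delta_pos":[0,0,1],"twist":[0,0,-6]},{"delta_pos":[0,0,1],"twist":[0,0,-6]},{"delta_pos":[0,0,1],"twist":[0,0,-6]},{"delta_pos":[0,0,1],"twist":[0,0,-6]}]' >/dev/null
python3 -m pendant '[{"delta_pos":[0,0,1],"twist":[0,0,-6]},{"delta_pos":[0,0,1],"twist":[0,0,-6]},{"delta_pos":[0,0,1],"twist":[0,0,-6]},{"delta_pos":[0,0,1],"twist":[0,0,-6]},{"delta_pos":[0,0,1],"twist":[0,0,-6]}]' >/dev/null
python3 -m pendant '[{"delta_pos":[0,0,1],"twist":[0,0,-6]},{"delta_pos":[0,0,1],"twist":[0,0,-6]},{"delta_pos":[0,0,1],"twist":[0,0,-6]},{"delta_pos":[0,0,1],"twist":[0,0,-6]},{"delta_pos":[0,0,0],"twist":[0,0,0]}]'
python3 -c "
from h import *
print(robot.get_state()['joint_positions'].round(1))"
```

```text
time_s: 14.52
position: [410.4, 217.3, 272.9]
ee_rot: [[0.029, 1.0, 0.001], [1.0, -0.029, 0.008], [0.008, 0.001, -1.0]]
wrist_force: [-0.6, 0.1, -1.0]
gripper_width: 0.108
gripper_force: 30.0
time_s: 16.18
position: [410.0, 217.3, 131.6]
ee_rot: [[-0.925, -0.379, -0.001], [-0.379, 0.925, 0.006], [-0.001, 0.006, -1.0]]
wrist_force: [-1.0, 0.4, -1.5]
gripper_width: 0.11
gripper_force: 30.0
[ 24.9   8.9 128.6   0.5  42.5 -87.8]
```

```bash

python3 -m pendant '[{"delta_pos":[0,0,2],"twist":[0,0,0]},{"delta_pos":[0,0,3],"twist":[0,0,0]},{"delta_pos":[0,0,2.5],"twist":[0,0,0]},{"delta_pos":[0,0,1],"twist":[0,0,0]},{"delta_pos":[0,0,0.3],"twist":[0,0,0]}]' >/dev/null
python3 -m pendant '[{"delta_pos":[0,0,0.2],"twist":[0,0,0]},{"delta_pos":[0,0,0.2],"twist":[0,0,0]},{"delta_pos":[0,0,0.2],"twist":[0,0,0]},{"delta_pos":[0,0,0],"twist":[0,0,0]},{"delta_pos":[0,0,0],"twist":[0,0,0]}]'
```

```text
time_s: 17.02
position: [412.3, 218.8, 40.2]
ee_rot: [[-0.927, -0.375, 0.004], [-0.375, 0.927, 0.006], [-0.006, 0.004, -1.0]]
wrist_force: [-0.1, -0.6, -0.9]
gripper_width: 0.109
gripper_force: 30.0
```

```bash
python3 - <<'E'
from m import *
s=robot.get_state(); print(s['wrist_force'].round(1),s['torque'].round(2),s['position'].round(1))
im,d,p=cap('scene'); h=hsv(im); H,S,V=[h[...,i].astype(int) for i in range(3)]
b=(H>105)&(H<125)&(S>150)&(V>40); P=cloud(d,p,b); P=P[np.hypot(P[:,0]-476,P[:,1]-243)<70]
print(len(P),np.percentile(P[:,2],[2,50,90,98]).round(1))
im,d,p=cap('top'); h=hsv(im); H,S,V=[h[...,i].astype(int) for i in range(3)]
b=(H>105)&(H<125)&(S>150)&(V>40); P=cloud(d,p,b); P=P[np.hypot(P[:,0]-476,P[:,1]-243)<70];print(len(P),np.percentile(P[:,2],[2,50,90,98]).round(1))
E
```

```text
[-0.1 -0.6 -0.9] [-0.    0.11 -0.03] [412.3 218.8  40.2]
1613 [ 7.9 32.1 59.  62.9]
81 [ 29.3  54.1  61.5 293.6]
```

```bash

python3 -m pendant '[{"delta_pos":[0,0,0.1],"twist":[0,0,0]},{"delta_pos":[0,0,0.1],"twist":[0,0,0]},{"delta_pos":[0,0,0.1],"twist":[0,0,0]},{"delta_pos":[0,0,0],"twist":[0,0,0]},{"delta_pos":[0,0,0],"twist":[0,0,0]}]'
python3 -m pendant '[{"delta_pos":[0,0,0.1],"twist":[0,0,0]},{"delta_pos":[0,0,0],"twist":[0,0,0]},{"delta_pos":[0,0,0],"twist":[0,0,0]}]'
python3 -m pendant '[{"delta_pos":[0,0,0.1],"twist":[0,0,0]},{"delta_pos":[0,0,0],"twist":[0,0,0]},{"delta_pos":[0,0,0],"twist":[0,0,0]}]'
```

```text
time_s: 17.53
position: [411.9, 218.6, 36.5]
ee_rot: [[-0.927, -0.375, 0.003], [-0.375, 0.927, 0.005], [-0.005, 0.004, -1.0]]
wrist_force: [-0.6, -0.1, -0.4]
gripper_width: 0.108
gripper_force: 30.0
time_s: 17.78
position: [411.9, 218.6, 35.5]
ee_rot: [[-0.927, -0.375, 0.003], [-0.375, 0.927, 0.005], [-0.005, 0.004, -1.0]]
wrist_force: [0.3, 0.1, -1.0]
gripper_width: 0.107
gripper_force: 30.0
time_s: 18.03
position: [412.0, 218.7, 34.6]
ee_rot: [[-0.927, -0.375, 0.003], [-0.375, 0.927, 0.005], [-0.005, 0.004, -1.0]]
wrist_force: [-1.1, 0.3, 2.5]
gripper_width: 0.107
gripper_force: 30.0
```

```bash

python3 -m pendant '[{"delta_pos":[0,0,0],"twist":[0,0,0]},{"delta_pos":[0,0,0],"twist":[0,0,0]},{"delta_pos":[0,0,0],"twist":[0,0,0]},{"delta_pos":[0,0,0],"twist":[0,0,0]},{"delta_pos":[0,0,0],"twist":[0,0,0]}]' 75
python3 -m pendant '[{"delta_pos":[0,0,-1],"twist":[0,0,0]},{"delta_pos":[0,0,-3],"twist":[0,0,0]},{"delta_pos":[0,0,-4],"twist":[0,0,0]},{"delta_pos":[0,0,-4],"twist":[0,0,0]},{"delta_pos":[0,0,-4],"twist":[0,0,0]}]'
python3 -m pendant '[{"delta_pos":[0,-2,-2],"twist":[0,0,0]},{"delta_pos":[0,-3,0],"twist":[0,0,0]},{"delta_pos":[0,-3,0],"twist":[0,0,0]},{"delta_pos":[0,-3,0],"twist":[0,0,0]},{"delta_pos":[0,-3,0],"twist":[0,0,0]}]' 
python3 - <<'E'
from cup import *
s=robot.get_state(); print(s['joint_positions'].round(1))
im,d,p=cap('top'); cupfit(im,d,p)
h=hsv(im); H,S,V=[h[...,i].astype(int) for i in range(3)]
b=(H>105)&(H<125)&(S>150)&(V>40); P=cloud(d,p,b); P=P[np.hypot(P[:,0]-476,P[:,1]-243)<100];print(len(P),np.percentile(P[:,2],[2,50,90,98]).round(1))
save(im,'t3')
# pin / pot
M=np.zeros(d.shape,bool); M[145:215,245:320]=1
P=cloud(d,p,M); R=P[abs(P[:,2]-90)<3]; c,r=circ(R)
for _ in range(5):
    e=np.hypot(*(R[:,:2]-c).T); R=R[abs(e-63)<8]; c,r=circ(R)
print(' pot',c,r,len(R)); Q=P[(P[:,2]>108)&(P[:,2]<125)]; print('pin',Q.mean(0).round(1),len(Q))
E
```

```text
time_s: 18.45
position: [411.9, 218.6, 34.6]
ee_rot: [[-0.927, -0.375, 0.003], [-0.375, 0.927, 0.005], [-0.005, 0.004, -1.0]]
wrist_force: [-0.4, 0.0, -0.3]
gripper_width: 0.442
gripper_force: 0.0
time_s: 18.87
position: [410.8, 217.5, 196.9]
ee_rot: [[-0.927, -0.375, 0.003], [-0.375, 0.927, 0.005], [-0.004, 0.004, -1.0]]
wrist_force: [0.6, 0.5, 0.7]
gripper_width: 0.75
gripper_force: 0.0
time_s: 19.28
position: [464.1, 86.6, 215.1]
ee_rot: [[-0.927, -0.375, 0.004], [-0.375, 0.927, 0.005], [-0.006, 0.003, -1.0]]
wrist_force: [0.3, 1.0, -1.2]
gripper_width: 0.748
gripper_force: 0.0
[   7.6    1.3  125.6    0.3   52.8 -104.7]
cup [482.7 245.7] n 31 handle [nan nan] 0 heading nan far 50.2
 handle pt(72) [nan nan]
136 [23.2 41.9 52.1 55. ]
 pot [600.30223678 -11.61382906] 62.71583246098785 146
pin [600.6 -13.4 113.9] 14cup.py:12: RuntimeWarning: Mean of empty slice.
  e=np.hypot(*(T[:,:2]-c).T); Hd=T[(e>55)&(e<95)]; hm=Hd[:,:2].mean(0); a=np.degrees(np.arctan2(*(c-hm)[::-1]))
  ret = um.true_divide(
```

```bash

python3 -m pendant '[{"delta_pos":[-1.8,-2.9,0],"twist":[0,0,0]},{"delta_pos":[-1.8,-2.9,0],"twist":[0,0,0]},{"delta_pos":[-1.8,-2.9,0],"twist":[0,0,0]},{"delta_pos":[-1.8,-2.9,0],"twist":[0,0,0]},{"delta_pos":[-1.7,-2.8,0],"twist":[0,0,6]}]' >/dev/null
python3 -m pendant '[{"delta_pos":[0,0,0],"twist":[0,0,6.5]},{"delta_pos":[0,0,0],"twist":[0,0,6.5]},{"delta_pos":[0,0,0],"twist":[0,0,6.5]},{"delta_pos":[0,0,0],"twist":[0,0,6.5]},{"delta_pos":[0,0,0],"twist":[0,0,6.5]}]' >/dev/null
python3 -m pendant '[{"delta_pos":[0,0,0],"twist":[0,0,6.5]},{"delta_pos":[0,0,0],"twist":[0,0,6.5]},{"delta_pos":[0,0,0],"twist":[0,0,6.5]},{"delta_pos":[0,0,0],"twist":[0,0,6.5]},{"delta_pos":[0,0,0],"twist":[0,0,6.5]}]' >/dev/null
python3 -m pendant '[{"delta_pos":[0,0,0],"twist":[0,0,6.5]},{"delta_pos":[0,0,0],"twist":[0,0,6.5]},{"delta_pos":[0,0,0],"twist":[0,0,6.5]},{"delta_pos":[0,0,0],"twist":[0,0,6.5]},{"delta_pos":[0,0,0],"twist":[0,0,6.5]}]' 100
python3 -m pendant '[{"delta_pos":[0,0,0],"twist":[0,0,6.5]},{"delta_pos":[0,0,0],"twist":[0,0,6.5]},{"delta_pos":[0,0,0],"twist":[0,0,6.5]},{"delta_pos":[0,0,0],"twist":[0,0,6.5]},{"delta_pos":[0,0,0],"twist":[0,0,6.5]}]' >/dev/null
python3 -m pendant '[{"delta_pos":[0,0,0],"twist":[0,0,1]},{"delta_pos":[0,0,0],"twist":[0,0,0]},{"delta_pos":[0,0,0],"twist":[0,0,0]}]'
python3 - <<'E'
from m import *
s=robot.get_state(); im,d,p=cap('wrist'); save(im,'w3'); np.savez('/tmp/w3.npz',im=im,d=d,pos=s['position'],R=s['ee_rot'],**{k:np.array(v) for k,v in p.items()})
print(s['joint_positions'].round(1))
E
```

```text
time_s: 21.0
position: [600.2, -12.1, 214.7]
ee_rot: [[-0.143, 0.99, 0.003], [0.99, 0.143, 0.005], [0.005, 0.004, -1.0]]
wrist_force: [0.2, 0.3, 0.9]
gripper_width: 0.996
gripper_force: 0.0
time_s: 21.67
position: [600.3, -12.1, 214.3]
ee_rot: [[0.419, 0.908, 0.003], [0.908, -0.419, 0.005], [0.006, 0.001, -1.0]]
wrist_force: [0.2, -0.3, -0.2]
gripper_width: 1.002
gripper_force: 0.0
[ -3.5  13.6 111.6   0.4  54.7  21. ]
```

View pics/w3.png

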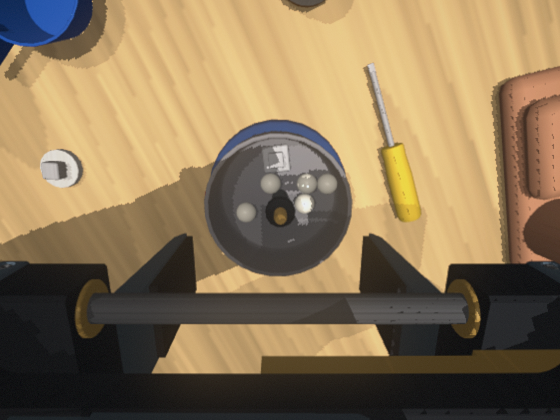

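The wrist view over the pot shows all five balls at (246,212), (270,183), (307,183), (327,184) and (304,203), and the brass pin tip at about (280,215).

```bash
cat > pin.py <<'E'
from m import *
z=np.load('/tmp/w3.npz'); p={k:z[k] for k in('eye','rotation','camera_matrix')}; p['k1']=float(z['k1']); im=z['im'];d=z['d'];R=z['R'];pos=z['pos']
h=hsv(im)
print(h[200:228,280].tolist())
H,S,V=[h[...,i].astype(int) for i in range(3)]
M=np.zeros(d.shape,bool); M[200:232,266:296]=1
b=big(M&(S>100)&(V>60)); v,u=np.nonzero(b); print('blob u',u.min(),u.max(),'v',v.min(),v.max(),len(u))
for r in range(v.min(),v.max()+1): print(r,u[v==r].min(),u[v==r].max(),d[r,int(u[v==r].mean())].round(0))
def T(q): return (R.T@(q-pos)).round(1)
r=(u.max()-u.min()+1)/2; uc=(u.min()+u.max())/2
q=onz(p,uc,v.max()+.5-4.3,116); print('tip',q.round(1),T(q))
# pot rim depth
M[:]=0; M[120:285,200:360]=1; P=cloud(d,p,M); Rm=P[abs(P[:,2]-90)<4]; c=np.array([600.3,-11.6])
for _ in range(5):
    e=np.hypot(*(Rm[:,:2]-c).T); Rm=Rm[abs(e-63)<4]; c,rr=circ(Rm)
print('pot',c.round(1),rr,len(Rm),Rm[:,2].mean())
E
python3 pin.py
```

```text
[[12, 29, 44], [15, 12, 42], [15, 24, 42], [15, 23, 44], [30, 12, 41], [0, 18, 43], [13, 50, 46], [18, 118, 80], [18, 133, 100], [18, 135, 102], [18, 131, 101], [19, 135, 102], [19, 135, 106], [18, 135, 108], [19, 143, 123], [18, 145, 141], [19, 148, 145], [18, 144, 145], [19, 147, 144], [18, 146, 131], [18, 139, 119], [19, 143, 116], [19, 144, 117], [19, 143, 116], [18, 130, 92], [19, 64, 44], [20, 18, 42], [8, 16, 62]]
blob u 274 286 v 207 224 191
207 279 281 285.0
208 277 283 283.0
209 276 284 280.0
210 275 285 277.0
211 274 285 275.0
212 274 286 273.0
213 274 286 271.0
214 274 286 270.0
215 274 286 269.0
216 274 286 268.0
217 274 286 270.0
218 274 286 271.0
219 274 286 270.0
220 274 286 271.0
221 275 285 270.0
222 276 284 271.0
223 277 283 272.0
224 278 282 272.0
tip [599.8 -14.6 116. ] [-3.   0.4 98.3]
pot [599.1 -12.2] 62.49309608058349 2149 88.40707925505632
```

```bash

python3 -m pendant '[{"delta_pos":[-2.5,0.5,0],"twist":[0,0,0]},{"delta_pos":[-3.5,0.5,0],"twist":[0,0,0]},{"delta_pos":[-3.5,0.5,0],"twist":[0,0,0]},{"delta_pos":[-3.5,0.5,0],"twist":[0,0,0]},{"delta_pos":[-3.5,0.5,0],"twist":[0,0,0]}]' >/dev/null
python3 -m pendant '[{"delta_pos":[-3.5,0.5,0],"twist":[0,0,0]},{"delta_pos":[-3.5,0.5,1.5],"twist":[0,0,0]},{"delta_pos":[-3.5,0.5,2],"twist":[0,0,0]},{"delta_pos":[-3.5,0.5,2],"twist":[0,0,0]},{"delta_pos":[0,0,2],"twist":[0.1,-0.3,0]}]' >/dev/null
python3 -m pendant '[{"delta_pos":[0,0,0],"twist":[0,0,0]},{"delta_pos":[0,0,0],"twist":[0,0,0]}]'
cat > knob.py <<'E'
from m import *
s=robot.get_state(); R=s['ee_rot']; pos=s['position']; im,d,p=cap('wrist'); save(im,'w4'); h=hsv(im)
H,S,V=[h[...,i].astype(int) for i in range(3)]
o=big((H>4)&(H<20)&(S>190)&(V>80)); c=max(cv2.findContours(o.astype(np.uint8),0,1)[0],key=len)
print('orange bbox',cv2.boundingRect(c))
hull=np.zeros(o.shape,np.uint8); cv2.fillPoly(hull,[cv2.convexHull(c)],1)
M=(hull>0)&(V<70); M[255:]=0; k=big(M); P=cloud(d,p,k); P=P[abs(P[:,2]-41)<5]
r=cv2.minAreaRect(P[:,:2].astype(np.float32)); print('knob depth rect',r,len(P), 'mean z',P[:,2].mean())
q=np.array([*P[:,:2].mean(0),41]); print('depth-top centre in tool',(R.T@(q-pos)).round(1))
kc=max(cv2.findContours(k.astype(np.uint8),0,1)[0],key=len); print('blob',cv2.boundingRect(kc))
W=np.array([(R.T@(onz(p,u+0.,v+0.,41)-pos))[:2] for (u,v) in kc[:,0]]); print('knob tool extents at z41',W.min(0).round(1),W.max(0).round(1)); print('rect',cv2.minAreaRect(W.astype(np.float32)))
E
python3 knob.py
```

```text
time_s: 22.72
position: [512.2, -306.9, 136.6]
ee_rot: [[0.421, 0.907, -0.002], [0.907, -0.421, 0.003], [0.001, -0.003, -1.0]]
wrist_force: [0.2, -0.0, 0.5]
gripper_width: 0.999
gripper_force: 0.0
orange bbox (201, 149, 163, 134)
knob depth rect ((513.0965576171875, -309.9910888671875), (35.0287971496582, 34.286502838134766), 64.29579162597656) 1838 mean z 39.59398138684112
depth-top centre in tool [-1.9  2.3 95.6]
blob (261, 191, 44, 50)
knob tool extents at z41 [-18.8 -14.8] [21.3 19.4]
rect ((1.2714424133300781, 2.2832746505737305), (34.15666961669922, 40.132972717285156), 89.96216583251953)
```

View pics/w4.png

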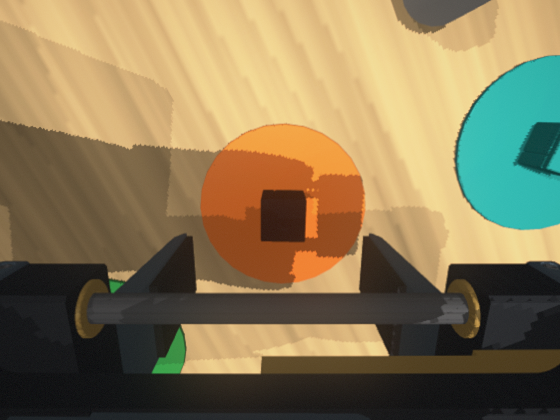

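The knob spans (261,191)–(305,241) on the orange lid and is square with the fingers, offset about +2 mm in tool y. I'll grasp it.

```bash

python3 -m pendant '[{"delta_pos":[-0.1,0.2,2],"twist":[0,0,0]},{"delta_pos":[0,0,3],"twist":[0,0,0]},{"delta_pos":[0,0,3],"twist":[0,0,0]},{"delta_pos":[0,0,2],"twist":[0,0,0]},{"delta_pos":[0,0,1],"twist":[0,0,0]}]' 60
python3 -m pendant '[{"delta_pos":[0,0,0.3],"twist":[0,0,0]},{"delta_pos":[0,0,0.2],"twist":[0,0,0]},{"delta_pos":[0,0,0],"twist":[0,0,0]},{"delta_pos":[0,0,0],"twist":[0,0,0]}]'
python3 -m pendant '[{"delta_pos":[0,0,0],"twist":[0,0,0]},{"delta_pos":[0,0,0],"twist":[0,0,0]},{"delta_pos":[0,0,0],"twist":[0,0,0]},{"delta_pos":[0,0,0],"twist":[0,0,0]},{"delta_pos":[0,0,0],"twist":[0,0,0]}]' 0
```

```text
time_s: 23.18
position: [514.2, -307.6, 26.2]
ee_rot: [[0.42, 0.907, -0.002], [0.907, -0.42, 0.002], [0.001, -0.002, -1.0]]
wrist_force: [-0.6, -0.3, -0.1]
gripper_width: 0.668
gripper_force: 0.0
time_s: 23.52
position: [514.9, -309.2, 23.6]
ee_rot: [[0.422, 0.907, 0.001], [0.907, -0.422, 0.0], [0.001, 0.001, -1.0]]
wrist_force: [0.2, 0.5, 1.0]
gripper_width: 0.598
gripper_force: 0.0
time_s: 23.93
position: [514.4, -309.1, 22.6]
ee_rot: [[0.422, 0.907, -0.0], [0.907, -0.422, 0.001], [0.001, -0.0, -1.0]]
wrist_force: [-1.3, 1.4, 7.7]
gripper_width: 0.394
gripper_force: 29.9
```

```bash

python3 -m pendant '[{"delta_pos":[0,0,-1],"twist":[0,0,0]},{"delta_pos":[0,0,-3],"twist":[0,0,0]},{"delta_pos":[0,0,-4],"twist":[0,0,0]},{"delta_pos":[0,0,-4],"twist":[0,0,0]},{"delta_pos":[0,0,-2],"twist":[0,0,0]}]'
python3 -m pendant '[{"delta_pos":[-0,0,0],"twist":[0,0,0]},{"delta_pos":[2,-0.3,0],"twist":[0,0,0]},{"delta_pos":[3.3,-0.5,0],"twist":[0,0,0]},{"delta_pos":[3.5,-0.5,0],"twist":[0,0,0]},{"delta_pos":[3.5,-0.5,0],"twist":[0,0,0]}]'
python3 -m pendant '[{"delta_pos":[3.5,-0.6,0],"twist":[0,0,0]},{"delta_pos":[3.5,-0.6,0],"twist":[0,0,0]},{"delta_pos":[3.5,-0.6,0],"twist":[0,0,0]},{"delta_pos":[3.5,-0.6,0],"twist":[0,0,0]},{"delta_pos":[2.5,-0.4,0],"twist":[0,0,0]}]' >/dev/null
python3 -m pendant '[{"delta_pos":[1.5,-0.1,0],"twist":[0,0,0]},{"delta_pos":[0,0,0],"twist":[0,0,0]},{"delta_pos":[0,0,0],"twist":[0,0,0]}]'
```

```text
time_s: 24.35
position: [515.1, -309.7, 166.9]
ee_rot: [[0.422, 0.907, 0.002], [0.907, -0.422, -0.001], [0.0, 0.003, -1.0]]
wrist_force: [1.2, -1.1, -1.6]
gripper_width: 0.397
gripper_force: 29.9
time_s: 24.77
position: [549.0, -188.6, 161.3]
ee_rot: [[0.423, 0.906, -0.002], [0.906, -0.423, 0.002], [0.001, -0.003, -1.0]]
wrist_force: [0.7, -0.4, -1.8]
gripper_width: 0.392
gripper_force: 29.9
time_s: 25.43
position: [598.9, -14.3, 161.6]
ee_rot: [[0.421, 0.907, -0.002], [0.907, -0.421, 0.001], [0.0, -0.002, -1.0]]
wrist_force: [0.3, -0.4, -2.3]
gripper_width: 0.394
gripper_force: 29.9
```

```bash

python3 -m pendant '[{"delta_pos":[0,0.07,1],"twist":[0,0,0]},{"delta_pos":[0,0,0.8],"twist":[0,0,0]},{"delta_pos":[0,0,0],"twist":[0,0,0]},{"delta_pos":[0,0,0],"twist":[0,0,0]}]'
python3 -m pendant '[{"delta_pos":[0,0,0.2],"twist":[0,0,0]},{"delta_pos":[0,0,0.2],"twist":[0,0,0]},{"delta_pos":[0,0,0],"twist":[0,0,0]},{"delta_pos":[0,0,0],"twist":[0,0,0]}]'
python3 -m pendant '[{"delta_pos":[0,0,0.2],"twist":[0,0,0]},{"delta_pos":[0,0,0.1],"twist":[0,0,0]},{"delta_pos":[0,0,0],"twist":[0,0,0]},{"delta_pos":[0,0,0],"twist":[0,0,0]}]'
```

```text
time_s: 25.77
position: [599.3, -15.5, 143.3]
ee_rot: [[0.423, 0.906, -0.003], [0.906, -0.423, 0.001], [0.0, -0.003, -1.0]]
wrist_force: [-0.2, 0.5, -2.7]
gripper_width: 0.392
gripper_force: 29.9
time_s: 26.1
position: [600.0, -14.9, 140.4]
ee_rot: [[0.422, 0.907, -0.001], [0.907, -0.422, 0.001], [0.001, -0.001, -1.0]]
wrist_force: [-0.0, 0.7, -2.4]
gripper_width: 0.393
gripper_force: 29.9
time_s: 26.43
position: [600.0, -14.8, 137.3]
ee_rot: [[0.422, 0.907, -0.001], [0.907, -0.422, 0.001], [0.001, -0.001, -1.0]]
wrist_force: [0.1, 0.6, -3.5]
gripper_width: 0.393
gripper_force: 29.9
```

```bash

python3 -m pendant '[{"delta_pos":[0,0,0.2],"twist":[0,0,0]},{"delta_pos":[0,0,0.2],"twist":[0,0,0]},{"delta_pos":[0,0,0.2],"twist":[0,0,0]},{"delta_pos":[0,0,0],"twist":[0,0,0]}]'
python3 -m pendant '[{"delta_pos":[0,0,0.2],"twist":[0,0,0]},{"delta_pos":[0,0,0.2],"twist":[0,0,0]},{"delta_pos":[0,0,0.2],"twist":[0,0,0]},{"delta_pos":[0,0,0],"twist":[0,0,0]}]'
```

```text
time_s: 26.77
position: [600.4, -14.7, 131.2]
ee_rot: [[0.422, 0.907, 0.0], [0.907, -0.422, 0.001], [0.001, -0.0, -1.0]]
wrist_force: [5.3, 2.1, -5.2]
gripper_width: 0.392
gripper_force: 29.9
time_s: 27.1
position: [600.5, -14.7, 125.3]
ee_rot: [[0.422, 0.907, 0.0], [0.907, -0.422, 0.001], [0.001, -0.0, -1.0]]
wrist_force: [5.4, 2.0, -3.2]
gripper_width: 0.391
gripper_force: 29.9
```

```bash

python3 -m pendant '[{"delta_pos":[0.06,0.05,0],"twist":[0,0,0]},{"delta_pos":[0,0,0.2],"twist":[0,0,0]},{"delta_pos":[0,0,0.2],"twist":[0,0,0]},{"delta_pos":[0,0,0],"twist":[0,0,0]}]'
python3 -m pendant '[{"delta_pos":[0,0,0.2],"twist":[0,0,0]},{"delta_pos":[0,0,0.1],"twist":[0,0,0]},{"delta_pos":[0,0,0.1],"twist":[0,0,0]},{"delta_pos":[0,0,0],"twist":[0,0,0]}]'
```

```text
time_s: 27.43
position: [600.5, -14.4, 120.9]
ee_rot: [[0.422, 0.907, -0.001], [0.907, -0.422, 0.001], [0.001, -0.002, -1.0]]
wrist_force: [3.1, 1.4, -4.5]
gripper_width: 0.39
gripper_force: 29.9
time_s: 27.77
position: [600.6, -14.4, 117.5]
ee_rot: [[0.422, 0.907, -0.001], [0.907, -0.422, 0.001], [0.001, -0.002, -1.0]]
wrist_force: [-1.1, 1.1, 4.8]
gripper_width: 0.395
gripper_force: 29.9
```

```bash

python3 -m pendant '[{"delta_pos":[0,0,0.1],"twist":[0,0,0]},{"delta_pos":[0,0,0.1],"twist":[0,0,0]},{"delta_pos":[0,0,0.1],"twist":[0,0,0]},{"delta_pos":[0,0,0],"twist":[0,0,0]}]'
python3 -m pendant '[{"delta_pos":[0,0,0.1],"twist":[0,0,0]},{"delta_pos":[0,0,0.1],"twist":[0,0,0]},{"delta_pos":[0,0,0],"twist":[0,0,0]},{"delta_pos":[0,0,0],"twist":[0,0,0]}]'
python3 -m pendant '[{"delta_pos":[0,0,0.1],"twist":[0,0,0]},{"delta_pos":[0,0,0],"twist":[0,0,0]},{"delta_pos":[0,0,0],"twist":[0,0,0]}]'
```

```text
time_s: 28.1
position: [600.6, -14.5, 114.6]
ee_rot: [[0.422, 0.907, -0.001], [0.907, -0.422, 0.001], [0.001, -0.002, -1.0]]
wrist_force: [-1.3, 1.4, 7.1]
gripper_width: 0.395
gripper_force: 29.9
time_s: 28.43
position: [600.6, -14.4, 112.8]
ee_rot: [[0.422, 0.907, -0.001], [0.907, -0.422, 0.001], [0.001, -0.002, -1.0]]
wrist_force: [-1.1, 1.9, 8.7]
gripper_width: 0.392
gripper_force: 29.9
time_s: 28.68
position: [600.6, -14.5, 112.6]
ee_rot: [[0.422, 0.906, -0.002], [0.906, -0.422, 0.001], [0.001, -0.002, -1.0]]
wrist_force: [-9.5, 0.3, 22.1]
gripper_width: 0.393
gripper_force: 30.0
```

```bash
python3 - <<'E'
from m import *
s=robot.get_state(); print(s['wrist_force'].round(1),s['torque'].round(2),s['position'].round(2),s['ee_rot'][2].round(4))
for n in('scene','top'):
    im,d,p=cap(n); h=hsv(im); H,S,V=[h[...,i].astype(int) for i in range(3)]
    P=cloud(d,p,(H>4)&(H<20)&(S>190)&(V>60)); e=np.hypot(P[:,0]-600.6,P[:,1]+14.4); P=P[(e<72)&(P[:,2]>80)&(P[:,2]<110)]
    c=np.linalg.lstsq(np.c_[P[:,0]-600,P[:,1]+14,np.ones(len(P))],P[:,2],rcond=None)[0]; print(n,len(P),'z',c[2].round(2),'tilt deg',np.degrees(c[:2]).round(2))
s=robot.get_state(); print(s['wrist_force'].round(1))
E
```

```text
[-9.5  0.3 22.1] [ 0.15  1.69 -0.16] [600.56 -14.47 112.56] [ 5.0e-04 -1.9e-03 -1.0e+00]
scene 1750 z 97.22 tilt deg [-0.13 -0.18]
top 0 z 0.0 tilt deg [0. 0.]
[-8.3  2.  22.7]
```

```bash

python3 -m pendant '[{"delta_pos":[-0.01,-0.03,0.02],"twist":[0,0,0]},{"delta_pos":[0,0,0],"twist":[0,0,0]},{"delta_pos":[0,0,0],"twist":[0,0,0]},{"delta_pos":[0,0,0],"twist":[0,0,0]}]'
python3 - <<'E'
from m import *
for _ in range(2):
    im,d,p=cap('scene'); h=hsv(im); H,S,V=[h[...,i].astype(int) for i in range(3)]
    P=cloud(d,p,(H>4)&(H<20)&(S>190)&(V>60)); e=np.hypot(P[:,0]-600.6,P[:,1]+14.4); P=P[(e<72)&(P[:,2]>80)&(P[:,2]<110)]
    c=np.linalg.lstsq(np.c_[P[:,0]-600,P[:,1]+14,np.ones(len(P))],P[:,2],rcond=None)[0]; print(len(P),'z',c[2].round(2),'tilt deg',np.degrees(c[:2]).round(2))
s=robot.get_state(); print(s['wrist_force'].round(1),s['torque'].round(2),s['position'].round(2))
E
```

```text
time_s: 29.12
position: [600.6, -14.5, 112.6]
ee_rot: [[0.422, 0.906, -0.001], [0.906, -0.422, 0.001], [0.001, -0.001, -1.0]]
wrist_force: [-7.9, 1.1, 22.8]
gripper_width: 0.394
gripper_force: 30.0
1745 z 97.36 tilt deg [-0.23 -0.16]
1743 z 97.34 tilt deg [-0.12 -0.1 ]
[-8.3  0.7 23.7] [ 0.2   1.67 -0.22] [600.57 -14.44 112.58]
```

```bash
python3 -c "
from station import ticket
print(ticket.sign_off())"
```

```text
the job is handed in; nothing more can be done
None
```

The job is handed in: all five balls are in the pot, the empty cup stands upright back on the bench, and the lid is on the pin and held pressed home, level on the rim to within about 0.2°, at 29 s on the robot's clock.

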